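# Tumbler onto its drying peg, cover shut

### The job

The green tumbler is washed: turn it over and lower it, without dropping it, upside down over any free peg of the cup drainer until its rim stands on the grid. Then close the drainer's clear cover all the way, without slamming it. Leave the blue tumbler on its peg and the small coffee cup and the white bowl where they are.

Things in the scene. Friction and masses are not known exactly. Their poses are not given: they have to be found in the camera images.
- tumbler_green: Green plastic tumbler to put away: square, 50 mm across the flats outside with rounded corners, straight sides, 80 mm tall, walls 3.5 mm (mouth 43 mm square inside), base 4 mm thick, 60 to 130 g. Origin at the centre of its base's outer face, z axis from the base to the mouth, x and y axes square to its flat sides. It starts standing mouth up on the counter; laid on a flat side it stays put.
- drainer: Fixed white cup drainer: tray 240 (its x) by 200 mm (its y), rim 42 mm high; blue-grey drip grid, top 20 mm above the counter, with four tapered pegs 62 mm tall (28 mm wide at the foot, 16 mm near the tip). Origin: centre of the underside, z up; cover hinged along the +y side. A tumbler fully home has its base 100 mm up; any yaw fits, and the shut cover clears it by 34 mm.
- peg_1 (a point): Tip of the free peg at drainer x -55 mm, y -42 mm (on the side away from the hinge), 82 mm above the counter.
- peg_2 (a point): Tip of the free peg at drainer x +55 mm, y -42 mm (on the side away from the hinge), 82 mm above the counter.
- peg_3 (a point): Tip of the free peg at drainer x -55 mm, y +42 mm (hinge side), 82 mm above the counter.
- cover_hinge (a point): Middle of the cover's hinge line, on the drainer's +y rim, 42 mm above the counter; the line runs along the drainer's x, and the point's axes are the drainer's.
- cover (a joint): Opening of the clear dust cover, rad: 0 shut on the rim, about 1.7 (stop 1.8) thrown open beyond the drainer's +y side. It is a bottomless box 240 x 200 mm, 95 mm high (shut: flat top 137 mm above the counter), 300 g, with a 60 x 18 x 9 mm tab at the foot of its free side. Stiff hinge: it stays at any angle; 2 to 5 N near the free edge moves it.
- cover_panel (a point): Point on the outer face of the cover's flat top panel, in the middle of its length, 170 mm from the hinge line across the panel and 30 mm short of the free edge. Its z axis points out of the cover: up when shut, and away from the tray (drainer +y) when open. Pushing here towards the tray, then down, shuts the cover.
- tumbler_blue: Blue tumbler like the green one, already upside down on the fourth peg (drainer x +55, y +42 mm): leave it there. Origin at the centre of its rim, underneath.
- demitasse: Small terracotta coffee cup, 62 mm across, 58 mm tall, handle at +y; bystander. Origin under its centre.
- bowl: White ceramic bowl, 150 mm across, 62 mm tall; leave it. Origin under its centre.

How it is judged:
On the way:
1. the green tumbler stands upside down over a free peg, rim on the grid, with the cover still open (angle between tumbler_green's own z axis and vertical above 3.02 rad and z of tumbler_green in the frame of drainer between 0.094 and 0.106 m and (horizontal distance between tumbler_green and peg_1 below 0.016 m or horizontal distance between tumbler_green and peg_2 below 0.016 m or horizontal distance between tumbler_green and peg_3 below 0.016 m) and value of joint cover above 0.3 rad), for 0.2 s.
At the end, for the whole second after the job is handed in: Green tumbler upside down (within 7 degrees) over a free peg, centre within 16 mm of its axis, rim on the grid (base 94 to 106 mm above the drainer's underside), at rest; cover shut to 0.04 rad; blue tumbler, coffee cup and bowl within 30 mm of their starts (angle between tumbler_green's own z axis and vertical above 3.02 rad and z of tumbler_green in the frame of drainer between 0.094 and 0.106 m and (horizontal distance between tumbler_green and peg_1 below 0.016 m or horizontal distance between tumbler_green and peg_2 below 0.016 m or horizontal distance between tumbler_green and peg_3 below 0.016 m) and value of joint cover below 0.04 rad and linear speed of tumbler_green below 0.03 m/s and distance of each of tumbler_blue, demitasse, bowl from where it was at the start of the episode below 0.03 m); the robot touches nothing.
It fails at once if the green tumbler is dropped into the drainer (faster than 0.7 m/s while low over the pegs) (linear speed of tumbler_green above 0.7 m/s and horizontal distance between tumbler_green and drainer below 0.13 m and z of tumbler_green in the frame of drainer below 0.145 m).
It fails at once if the cover is slammed (closing faster than 4 rad/s) (velocity of joint cover below -4 rad/s).
It fails at once if the blue tumbler, the coffee cup or the bowl is moved by more than 60 mm or tipped over (distance of any of tumbler_blue, demitasse, bowl from where it was at the start of the episode above 0.06 m or angle between any of tumbler_blue, demitasse, bowl's own z axis and vertical above 0.6 rad).
It also fails if it takes over 72 s, if anything falls off the work surface, if the arm or the gripper's body presses on something with over 40 N, if the wrist force passes 120 N, or if a joint passes its speed limit or range.

### The arm

A 6-joint arm with a two-finger parallel gripper is mounted at the origin on the work surface. World frame = base frame: x ahead of the robot, y to its left, z up, the work surface at z = 0. Lengths are in m, angles in rad, forces in N, time in s.
With the tool pointing down it reaches from about 0.25 to 0.8 m from the base axis. Payload 8.5 kg.
Tool frame: the origin (TCP) lies between the finger pads; the fingertips stand robot.nose_length ahead of it and the grasp point (between the pads) lies 3 mm ahead of it (robot.nose_length is the distance from the TCP to the fingertips, in m); z points along the fingers, y is the line along which they close (so a half turn about z gives the same grasp; the last joint's range is limited). The gripper opens to 85 mm and grips with 20 to 120 N. Pads are 22 mm wide; open, the fingers measure 114 mm over their backs; the gripper's body (76 mm by 85 mm) begins 54 mm behind the grasp point. The pads swing forward as they close: fully open they stand 13 mm farther back than shut.
Start: joints at [-1.174, 0.238, -0.013, 1.319, 0, 1.571], TCP at [0.203, -0.484, 0.253] pointing down, gripper open.
Joint ranges: [-2.66, 2.66], [-1.03, 1.9], [-1.14, 1.46], [-1.82, 2.27], [-1.45, 1.34], [-3.14, 3.14]. Speed limits (rad/s): [2.22, 2.22, 2.79, 3.14, 3.14, 3.14].

### API

Orientations are given as a rotation vector (axis times angle).
In Python, from workcell import robot gives the robot as it stands.
- The arm moves only by the shell command python3 inch.py [OPENING] [FORCE], which reads ROWS from standard input. ROWS is a JSON list of rows, 1 to 10 of them, each an object with the fields trans (a list: dx, dy, dz in fractions of the full range, 1 being 0.8 m), rot (a list: a rotation vector rx, ry, rz in normalised numbers (1 is 2 rad)); a field left out counts as zero; each row is the pose to reach, as a shift and turn from the pose commanded when the command began, along the tool's axes at that moment; what a row does not reach only later rows make up. A row lasts 1/10 s, in which the tool goes at most 0.05 m and 0.15 rad, less where a joint would pass 70% of its speed; a pose out of reach is approached as far as the arm can. OPENING is the opening from 0.0 (shut) to 1.0 (fully open), set as the command begins (- or left out keeps the last). The fingers move at their own pace and stop on an object; FORCE is the grip in N (left out, the last holds). Time passes only in rows, so rows that do not move let the fingers close. It prints the time, the measured TCP pose, the force, the opening and the grip force at its end. Shift and turn numbers lie between -1 and 1, and a call with a number outside is refused. Input that does not fit is refused with a message, and nothing moves.
- robot.state(): the state, without advancing time (a new reading comes with each control period).
- robot.get_image(name): name is "scene" or "top" or "wrist"; returns the picture (420x560x3 uint8, blue, green, red); there is no depth.
- robot.camera_info(name): a dict with "K" (3x3 intrinsics, pixels), "R" (3x3) and "t" (3): a world point X has camera coordinates R X + t. Camera axes: x right, y down, z forward; pixel columns grow to the right and rows downward; lengths in m; the calibration is good to about 2 mm. The wrist camera is an equidistant fisheye: a pixel r from the principal point sees the ray r / f radians off the axis. A picture is of the moment at which its call begins: read the wrist's pose just before it. camera_info takes no time and is no camera call; for the wrist camera it gives the pose at the moment of the call.
- robot.finish_job(): hands the job in; it is judged then, once.
The state is a dict: "time_s": time; "joint_pos": joint angles; "joint_velocities": joint speeds; "joint_torque": joint torques, N m; "eef_pos": TCP position; "tool_rot": TCP orientation; "wrist_force": force on the tool from outside, world axes, zero at the start; "moment": the same for the moment, N m; "gripper_width": opening from 0.0 (shut) to 1.0 (fully open); "grasp_force": force on a finger pad.
Only numpy, scipy, OpenCV 4.12 (cv2) and the standard library are available. Lean on these libraries where they do the work, as an engineer would, in place of code of your own. Each camera call takes 0.05 s, during which the arm holds its last target. There are 200 camera calls.

## Working session

There is one attempt and no reset: what is moved stays moved. The work goes in short steps, Python scripts to look and compute and a shell command to move; the robot and the scene stay as the last step left them, time stands still between calls to the robot, and variables do not carry over. Pictures are saved under pics/ and viewed, at most 10 in all, crops included, and the job is handed in when it is done.

```bash
ls; mkdir -p pics
cat > look.py <<'E'
import sys,cv2,json
from workcell import robot
n=sys.argv[1];cv2.imwrite('pics/'+sys.argv[2],robot.get_image(n))
E
python3 look.py scene s1.png; python3 look.py top t1.png
python3 - <<'E'
from workcell import robot
import numpy as np
np.set_printoptions(precision=4,suppress=True)
for n in("scene","top","wrist"):
    c=robot.camera_info(n);print(n,c)
print(robot.state(),robot.nose_length)
E
```

```text
inch.py
pics
workcell.py
scene {'K': array([[463.3716,   0.    , 281.2811],
       [  0.    , 463.3716, 202.1853],
       [  0.    ,   0.    ,   1.    ]]), 'R': array([[-0.0081,  0.9999, -0.0064],
       [ 0.7013,  0.0011, -0.7128],
       [-0.7128, -0.0102, -0.7013]]), 't': array([ 0.0737, -0.3488,  1.399 ])}
top {'K': array([[390.1103,   0.    , 284.6885],
       [  0.    , 390.1103, 210.5032],
       [  0.    ,   0.    ,   1.    ]]), 'R': array([[ 0.0272, -0.9996, -0.0018],
       [-0.9938, -0.0269, -0.1083],
       [ 0.1082,  0.0047, -0.9941]]), 't': array([-0.0873,  0.5894,  0.8593])}
wrist {'K': array([[325.1923,   0.    , 281.1917],
       [  0.    , 325.1923, 207.1075],
       [  0.    ,   0.    ,   1.    ]]), 'R': array([[ 0.3862, -0.9224, -0.0025],
       [-0.874 , -0.3668,  0.3188],
       [-0.295 , -0.121 , -0.9478]]), 't': array([-0.5235, -0.042 ,  0.381 ])}
{'time_s': 0.1, 'joint_pos': array([-1.174 ,  0.2387, -0.0142,  1.3192, -0.    ,  1.5708]), 'joint_velocities': array([-0.0003, -0.0002,  0.0003,  0.0002,  0.0019, -0.0008]), 'joint_torque': array([  0.0001, -53.9721,  34.6998,   0.0135,  -0.    ,   0.    ]), 'eef_pos': array([ 0.2028, -0.4839,  0.2527]), 'tool_rot': array([-3.0787, -0.619 ,  0.0004]), 'wrist_force': array([ 0.087 , -0.0555, -0.0775]), 'moment': array([-0.0334,  0.0415,  0.0041]), 'grasp_force': 0.0, 'gripper_width': 1.000420907114741} 0.022
```

View pics/s1.png

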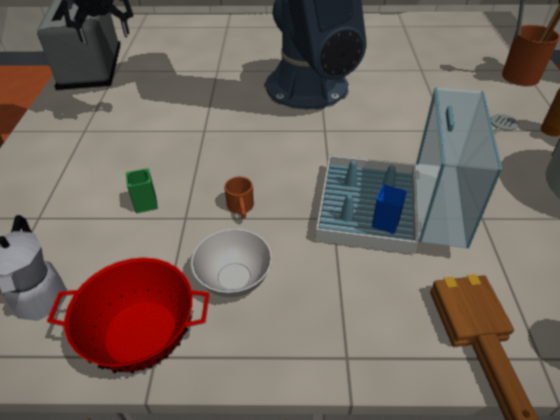

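View pics/t1.png

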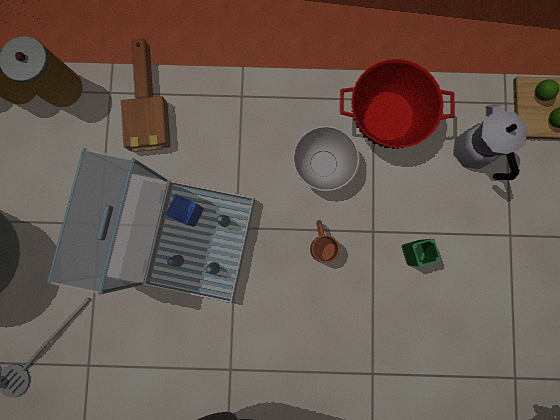

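The scene view shows the green tumbler at (142,190), the drainer at about (367,203) with the cover open on the +y side, and the blue tumbler at (389,208). In the top view, green is at (422,252), the peg tips are at about (223,220), (212,268) and (176,261), and blue is at (184,209).

Run:
```python
import cv2,numpy as np
s=cv2.imread('pics/s1.png');t=cv2.imread('pics/t1.png')
a=cv2.resize(t[170:310,130:270],(400,400),interpolation=2)
b=cv2.resize(s[140:260,310:430],(400,400),interpolation=2)
c=cv2.resize(t[230:280,390:450],(240,200),interpolation=2)
d=cv2.resize(s[160:220,110:170],(200,200),interpolation=2)
m=np.zeros((600,800,3),np.uint8);m[:400,:400]=a;m[:400,400:]=b;m[400:,:240]=c;m[400:,240:440]=d
cv2.imwrite('pics/c1.png',m)
for n,i in(('s',s),('t',t)):
    h=cv2.cvtColor(i,cv2.COLOR_BGR2HSV)
    for nm,lo,hi in(('g',(45,100,30),(80,255,255)),('b',(105,150,40),(125,255,255))):
        k=cv2.inRange(h,lo,hi);cs,_=cv2.findContours(k,0,2)
        for q in cs:
            if cv2.contourArea(q)>100: print(n,nm,cv2.boundingRect(q),cv2.minAreaRect(q),cv2.approxPolyDP(q,3,True)[:,0].tolist())
```

```text
s g (126, 169, 31, 43) ((140.67648315429688, 190.20587158203125), (41.47359085083008, 24.01102638244629), 75.96376037597656) [[147, 169], [126, 173], [136, 211], [156, 207]]
s b (372, 184, 35, 50) ((387.4416198730469, 208.2239227294922), (27.808483123779297, 45.64630126953125), 14.620874404907227) [[383, 184], [376, 197], [372, 226], [392, 233], [406, 191]]
t g (402, 239, 39, 27) ((421.1603698730469, 252.3113250732422), (25.411701202392578, 33.37861251831055), 74.05460357666016) [[434, 240], [404, 244], [407, 263], [423, 265], [439, 260]]
t g (536, 80, 23, 21) ((547.7500610351562, 88.75000762939453), (19.091880798339844, 21.21320343017578), 45.0) [[555, 81], [544, 80], [537, 86], [541, 97], [546, 100], [556, 94]]
```

View pics/c1.png

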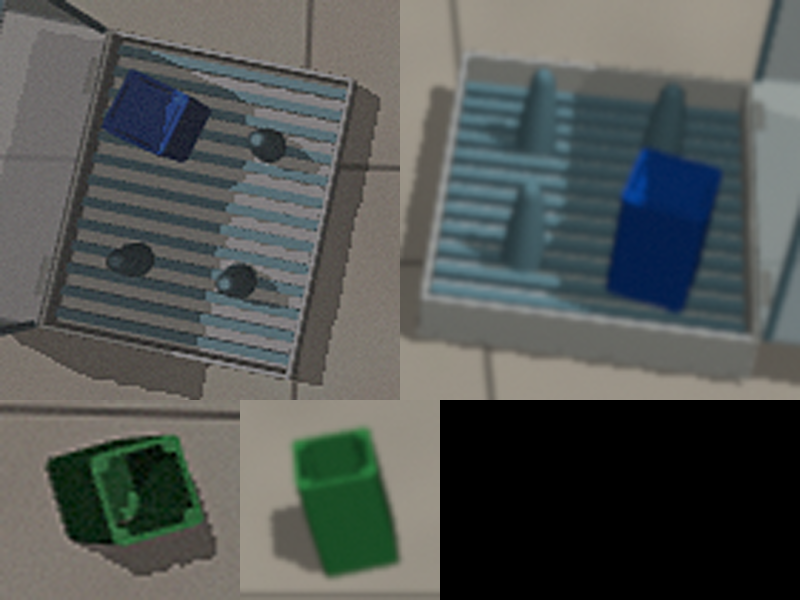

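The crop shows the green rim as a bright square. Its top-view corners are about (413,244), (434,239), (440,260) and (418,266). The drainer rim corners and peg tips are also readable in both views, so I'll triangulate.

```bash
cat > geo.py <<'E'
import numpy as np,cv2
from workcell import robot
np.set_printoptions(precision=4,suppress=True)
def P(n):
    c=robot.camera_info(n);return c['K']@np.c_[c['R'],c['t']]
def tri(t,s):
    X=cv2.triangulatePoints(P('top'),P('scene'),np.float64(t).reshape(-1,2).T,np.float64(s).reshape(-1,2).T);return (X[:3]/X[3]).T
def plane(n,uv,z):
    c=robot.camera_info(n);C=-c['R'].T@c['t'];out=[]
    for u in np.float64(uv).reshape(-1,2):
        d=c['R'].T@np.linalg.solve(c['K'],[*u,1]);out.append(C+d*(z-C[2])/d[2])
    return np.array(out)
E
python3 - <<'E'
from geo import *
rt=[(254.3,198),(231.9,302),(144.7,284.5),(167.8,181.6)]   # top: (+x,-y),( -x,-y),(-x,+y),(+x,+y)
rs=[(319,229.4),(329.5,155.9),(415,165),(415.6,239)]
X=tri(rt,rs);print('rim tri\n',X);T=plane('top',rt,.042);S=plane('scene',rs,.042);print('top\n',T,'\nscene\n',S)
M=(T+S)/2;print('centre',M.mean(0));ex=(M[0]-M[1]+M[3]-M[2]);ey=M[3]-M[0]+M[2]-M[1]
print('yaw',np.arctan2(ex[1],ex[0]),np.arctan2(ey[1],ey[0])-np.pi/2,np.linalg.norm(ex)/2,np.linalg.norm(ey)/2)
print('pegs',tri([(219.5,219.5),(209.5,267),(171,260)],[(347.5,197),(352.9,163),(391.6,169)]))
gt=[(413,244.5),(434.5,238.75),(440.5,260.5),(418,266.25)];gs=[(128.6,187),(126,172),(149.6,169),(151.4,183.4)]
# world correspondences: top up=+x,left=+y ; scene down=+x,right=+y
gs=[(151.4,183.4),(128.6,187),(126,172),(149.6,169)]
G=tri(gt,gs);print('green tri\n',G,G.mean(0))
for n,q in(('top',gt),('scene',gs)):
    g=plane(n,q,.08);d=g[1]-g[0];e=g[2]-g[1];print(n,g.mean(0),np.arctan2(d[1],d[0])+np.pi/2,np.arctan2(e[1],e[0])+np.pi,np.linalg.norm(d),np.linalg.norm(e))
print('base',plane('scene',[(136,211),(156,207)],0))
print('cup top',plane('top',[(323,249)],.058),'bowl',plane('top',[(326,158)],.062))
print('cover',plane('top',[(50,283),(84,150)],.2),tri([(105,222)],[(450,118)]))
E
```

```text
rim tri
 [[0.6174 0.0036 0.0412]
 [0.3848 0.0419 0.0425]
 [0.4176 0.2368 0.0418]
 [0.6483 0.1937 0.0486]]
top
 [[ 0.6171 -0.0016  0.042 ]
 [ 0.3847  0.0394  0.042 ]
 [ 0.4173  0.2341  0.042 ]
 [ 0.6495  0.1967  0.042 ]] 
scene
 [[0.6178 0.0072 0.042 ]
 [0.3839 0.0437 0.042 ]
 [0.4173 0.2387 0.042 ]
 [0.6427 0.1954 0.042 ]]
centre [0.5163 0.1192 0.042 ]
yaw -0.1695623727640999 -0.1575103025380682 0.2343608378697427 0.1964853393645945
pegs [[0.563  0.067  0.0797]
 [0.4614 0.0857 0.0844]
 [0.4737 0.1694 0.0778]]
green tri
 [[ 0.5203 -0.3451  0.0781]
 [ 0.5336 -0.39    0.0802]
 [ 0.4881 -0.4044  0.0817]
 [ 0.4746 -0.3571  0.0787]] [ 0.5041 -0.3742  0.0797]
top [ 0.5045 -0.3765  0.08  ] 0.28543908626763326 0.25771042937432664 0.0480651622516558 0.04748229620848696
scene [ 0.505  -0.3723  0.08  ] 0.24237145157888196 0.3470861525850166 0.04670624458231042 0.050771721508619666
base [[ 0.5259 -0.3918  0.    ]
 [ 0.5133 -0.3498  0.    ]]
cup top [[ 0.5061 -0.1577  0.058 ]] bowl [[ 0.7091 -0.1606  0.062 ]]
cover [[0.4293 0.3505 0.2   ]
 [0.6777 0.3092 0.2   ]] [[0.5395 0.2351 0.2541]]
```

The tumbler stands at (0.503, -0.375), yaw about 0.28. The drainer is at (0.516, 0.119), yaw -0.163. My plan:
1. Grip the tumbler with the tool tilted 45° and lay it on its side.
2. Regrasp it from the other tilt.
3. Turn it 90° so it is inverted and place it on peg_1.

```bash
cat > to.py <<'E'
# usage: to.py x y z(grasp point) t_angle tilt -> shift/turn in current tool axes.  tool x at tilt 0 = dir t; tool z = sin(tilt) t - cos(tilt) up
import sys,numpy as np
from scipy.spatial.transform import Rotation as Ro
from workcell import robot
np.set_printoptions(precision=4,suppress=True)
x,y,z,ta,ph=map(float,sys.argv[1:6])
t=np.array([np.cos(ta),np.sin(ta),0]);up=np.array([0,0,1.])
a=np.sin(ph)*t-np.cos(ph)*up;X=np.cos(ph)*t+np.sin(ph)*up
R=np.c_[X,np.cross(a,X),a];p=np.array([x,y,z])-.003*a
s=robot.state();R0=Ro.from_rotvec(s['tool_rot']).as_matrix()
print('shift',R0.T@(p-s['eef_pos']),'turn',Ro.from_matrix(R0.T@R).as_rotvec(),'tool axes in world\n',R0, s['eef_pos'],s['joint_pos'],s['time_s'])
E
# pre-grasp: 0.12 back along tool from (.503,-.375,.05)
python3 to.py .5846 -.3515 .135 .28 -.785
```

```text
shift [0.4054 0.0259 0.1156] turn [ 0.0446 -0.784   0.1112] tool axes in world
 [[ 0.9223  0.3865 -0.0005]
 [ 0.3865 -0.9223  0.0012]
 [-0.     -0.0013 -1.    ]] [ 0.2028 -0.4839  0.2527] [-1.174   0.2387 -0.0142  1.3192 -0.      1.5708] 0.1
```

The manual's scale: shifts go in shares of 0.8 m and turns go in shares of 2 rad. Converting my numbers, 0.405 m / 0.8 = 0.5063, 0.2 m / 0.8 = 0.25, -0.784 rad / 2 = -0.392.

```bash
echo '[{"trans": [0.25,0.0188,0],"rot": [0.015,-0.2,0.03]},{"trans": [0.25,0.0188,0],"rot": [0.015,-0.2,0.03]},{"trans": [0.25,0.0188,0],"rot": [0.015,-0.2,0.03]},{"trans": [0.25,0.0188,0],"rot": [0.015,-0.2,0.03]},{"trans": [0.5063,0.0325,0],"rot": [0.0225,-0.392,0.0555]},{"trans": [0.5063,0.0325,0],"rot": [0.0225,-0.392,0.0555]},{"trans": [0.5063,0.0325,0],"rot": [0.0225,-0.392,0.0555]},{"trans": [0.5063,0.0325,0],"rot": [0.0225,-0.392,0.0555]},{"trans": [0.5063,0.0325,0],"rot": [0.0225,-0.392,0.0555]},{"trans": [0.5063,0.0325,0],"rot": [0.0225,-0.392,0.0555]}]' | python3 inch.py 1.0; python3 to.py .5846 -.3515 .135 .28 -.785
```

```text
time_s: 1.1
eef_pos: [0.5589, -0.3412, 0.229]
tool_rot: [2.775, 0.413, -1.106]
wrist_force: [-0.6, 0.6, 0.8]
gripper_width: 0.998
grasp_force: 0.0
shift [0.0806 0.0161 0.0504] turn [ 0.0266 -0.0242  0.0047] tool axes in world
 [[ 0.6947  0.2973 -0.655 ]
 [ 0.205  -0.9546 -0.216 ]
 [-0.6895  0.0158 -0.7241]] [ 0.5589 -0.3412  0.229 ] [-0.3589  1.0105  1.0669  2.2657 -0.447   2.637 ] 1.1
```

```bash
python3 to.py .568 -.356 .149 .28 -.6
```

```text
shift [0.0579 0.0157 0.0522] turn [0.0261 0.1608 0.0071] tool axes in world
 [[ 0.6947  0.2973 -0.655 ]
 [ 0.205  -0.9546 -0.216 ]
 [-0.6895  0.0158 -0.7241]] [ 0.5589 -0.3412  0.229 ] [-0.3589  1.0105  1.0669  2.2657 -0.447   2.637 ] 1.1
```

To row units: 0.058 m / 0.8 = 0.0725, 0.052 m / 0.8 = 0.065, 0.161 rad / 2 = 0.0805.

```bash
echo '[{"trans": [0.0375,0.01,0.0313],"rot": [0.0065,0.04,0.002]},{"trans": [0.0725,0.0196,0.065],"rot": [0.013,0.0805,0.0035]},{"trans": [0.0725,0.0196,0.065],"rot": [0.013,0.0805,0.0035]},{"trans": [0.0725,0.0196,0.065],"rot": [0.013,0.0805,0.0035]},{"trans": [0.0725,0.0196,0.065],"rot": [0.013,0.0805,0.0035]}]' | python3 inch.py; python3 to.py .568 -.356 .149 .28 -.6; python3 look.py wrist w1.png; python3 -c "
from workcell import robot;print(robot.camera_info('wrist'))"
```

```text
time_s: 1.6
eef_pos: [0.5672, -0.359, 0.159]
tool_rot: [2.896, 0.4, -0.89]
wrist_force: [-0.2, -0.0, 0.3]
gripper_width: 0.999
grasp_force: 0.0
shift [ 0.0069 -0.0027  0.0044] turn [ 0.0013 -0.0028 -0.006 ] tool axes in world
 [[ 0.7964  0.2723 -0.54  ]
 [ 0.2227 -0.9622 -0.1567]
 [-0.5623  0.0045 -0.8269]] [ 0.5672 -0.359   0.159 ] [-0.4111  0.9182  0.7916  1.9261 -0.3677  2.5474] 1.6
{'K': array([[325.1922621 ,   0.        , 281.1916668 ],
       [  0.        , 325.1922621 , 207.10745276],
       [  0.        ,   0.        ,   1.        ]]), 'R': array([[ 0.27246146, -0.96216041,  0.00347899],
       [-0.58281857, -0.16216155,  0.79625759],
       [-0.76556337, -0.21897713, -0.60494772]]), 't': array([-0.50011424,  0.18546449,  0.59184472])}
```

View pics/w1.png

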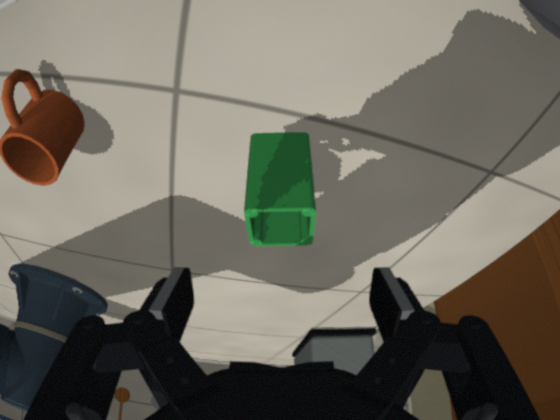

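The wrist view shows the tumbler centred between the fingers at column 281, square to them. Advancing along the tool axis.

To row units: 0.124 m / 0.8 = 0.155, 0.007 m / 0.8 = 0.0088.

```bash
echo '[{"trans": [0.0088,-0.0013,0.05]},{"trans": [0.0088,-0.0013,0.1]},{"trans": [0.0088,-0.0013,0.1375]},{"trans": [0.0088,-0.0013,0.155]},{"trans": [0.0088,-0.0013,0.155]}]' | python3 inch.py; python3 to.py .503 -.375 .05 .28 -.6
```

```text
time_s: 2.15
eef_pos: [0.5048, -0.3755, 0.0496]
tool_rot: [2.898, 0.401, -0.894]
wrist_force: [0.3, 0.1, -0.3]
gripper_width: 0.997
grasp_force: 0.0
shift [-0.0015 -0.001  -0.0025] turn [-0.001  -0.0009 -0.0047] tool axes in world
 [[ 0.795   0.2721 -0.5422]
 [ 0.2237 -0.9623 -0.1549]
 [-0.5639  0.0018 -0.8259]] [ 0.5048 -0.3755  0.0496] [-0.4658  0.8653  0.3945  1.5654 -0.3918  2.4948] 2.15
```

Well placed. Close the fingers and lift.

To row units: -0.099 m / 0.8 = -0.1238, -0.068 m / 0.8 = -0.085.

```bash
echo '[{},{},{},{},{},{},{},{}]' | python3 inch.py 0.0 30; echo '[{"trans": [-0.025,0,-0.0375]},{"trans": [-0.0563,0,-0.0825]},{"trans": [-0.085,0,-0.1238]},{"trans": [-0.085,0,-0.1238]}]' | python3 inch.py; python3 to.py .49 -.36 .12 .938 .4
```

```text
time_s: 2.95
eef_pos: [0.5067, -0.3756, 0.051]
tool_rot: [2.897, 0.401, -0.887]
wrist_force: [3.9, 1.1, 6.1]
gripper_width: 0.583
grasp_force: 31.7
time_s: 3.35
eef_pos: [0.5063, -0.376, 0.1758]
tool_rot: [2.896, 0.399, -0.88]
wrist_force: [0.4, -0.4, -1.3]
gripper_width: 0.582
grasp_force: 31.7
shift [ 0.0193 -0.0196  0.0507] turn [-0.0568  0.9565 -0.6866] tool axes in world
 [[ 0.8002  0.2728 -0.5342]
 [ 0.2217 -0.962  -0.1591]
 [-0.5573  0.0089 -0.8303]] [ 0.5063 -0.376   0.1758] [-0.4654  0.7879  0.5683  1.8059 -0.3919  2.4944] 3.35
```

```bash
python3 to.py .49 -.36 .12 .938 .98; python3 to.py .49 -.36 .16 .938 .98 | head -1; python3 -c "
from geo import *
from scipy.spatial.transform import Rotation as Ro
"
```

```text
shift [ 0.019  -0.0188  0.0522] turn [ 0.1509  1.5113 -0.7172] tool axes in world
 [[ 0.8002  0.2728 -0.5342]
 [ 0.2217 -0.962  -0.1591]
 [-0.5573  0.0089 -0.8303]] [ 0.5063 -0.376   0.1758] [-0.4654  0.7879  0.5683  1.8059 -0.3919  2.4944] 3.35
shift [-0.0033 -0.0185  0.019 ] turn [ 0.1509  1.5113 -0.7172] tool axes in world
```

To row units: 0.019 m / 0.8 = 0.0238, -0.018 m / 0.8 = -0.0225, 1.511 rad / 2 = 0.7555.

```bash
R='x'; echo '[{"trans": [-0.0038,-0.0225,0.0238],"rot": [0.0755,0.7555,-0.3585]},{"trans": [-0.0038,-0.0225,0.0238],"rot": [0.0755,0.7555,-0.3585]},{"trans": [-0.0038,-0.0225,0.0238],"rot": [0.0755,0.7555,-0.3585]},{"trans": [-0.0038,-0.0225,0.0238],"rot": [0.0755,0.7555,-0.3585]},{"trans": [-0.0038,-0.0225,0.0238],"rot": [0.0755,0.7555,-0.3585]},{"trans": [-0.0038,-0.0225,0.0238],"rot": [0.0755,0.7555,-0.3585]},{"trans": [-0.0038,-0.0225,0.0238],"rot": [0.0755,0.7555,-0.3585]},{"trans": [-0.0038,-0.0225,0.0238],"rot": [0.0755,0.7555,-0.3585]},{"trans": [-0.0038,-0.0225,0.0238],"rot": [0.0755,0.7555,-0.3585]},{"trans": [-0.0038,-0.0225,0.0238],"rot": [0.0755,0.7555,-0.3585]}]' | python3 inch.py; python3 to.py .49 -.36 .05 .938 .98
```

```text
time_s: 4.35
eef_pos: [0.4872, -0.3621, 0.1568]
tool_rot: [-2.347, -1.065, -0.978]
wrist_force: [0.2, 0.2, -1.6]
gripper_width: 0.578
grasp_force: 31.7
shift [-0.0757  0.0068  0.0726] turn [ 0.0142  0.1628 -0.0818] tool axes in world
 [[ 0.4697  0.767   0.4371]
 [ 0.501  -0.6393  0.5834]
 [ 0.7269 -0.0551 -0.6845]] [ 0.4872 -0.3621  0.1568] [-0.9692  0.6171  0.0869  1.3694  0.7622  1.1875] 4.35
```

To row units: -0.06 m / 0.8 = -0.075, -0.03 m / 0.8 = -0.0375, 0.14 rad / 2 = 0.07.

```bash
echo '[{"trans": [-0.0375,0.0075,0.0375],"rot": [0.007,0.06,-0.035]},{"trans": [-0.075,0.0075,0.075],"rot": [0.007,0.07,-0.0375]},{"trans": [-0.075,0.0075,0.075],"rot": [0.007,0.07,-0.0375]},{"trans": [-0.075,0.0075,0.075],"rot": [0.007,0.07,-0.0375]}]' | python3 inch.py; python3 to.py .49 -.36 .032 .938 .98; python3 look.py scene s2.png; python3 -c "
import cv2;i=cv2.imread('pics/s2.png')[100:240,60:260];cv2.imwrite('pics/s2c.png',cv2.resize(i,(800,560),interpolation=2))"
```

```text
time_s: 4.75
eef_pos: [0.4893, -0.3603, 0.0709]
tool_rot: [-2.208, -1.103, -1.131]
wrist_force: [0.1, 0.1, -0.5]
gripper_width: 0.585
grasp_force: 31.6
shift [-0.0314  0.0008  0.0201] turn [-0.0036  0.0269 -0.0132] tool axes in world
 [[ 0.3531  0.8036  0.4791]
 [ 0.4592 -0.595   0.6596]
 [ 0.8151 -0.0129 -0.5791]] [ 0.4893 -0.3603  0.0709] [-0.9989  0.7775  0.0541  1.319   0.8631  0.9956] 4.75
```

View pics/s2c.png

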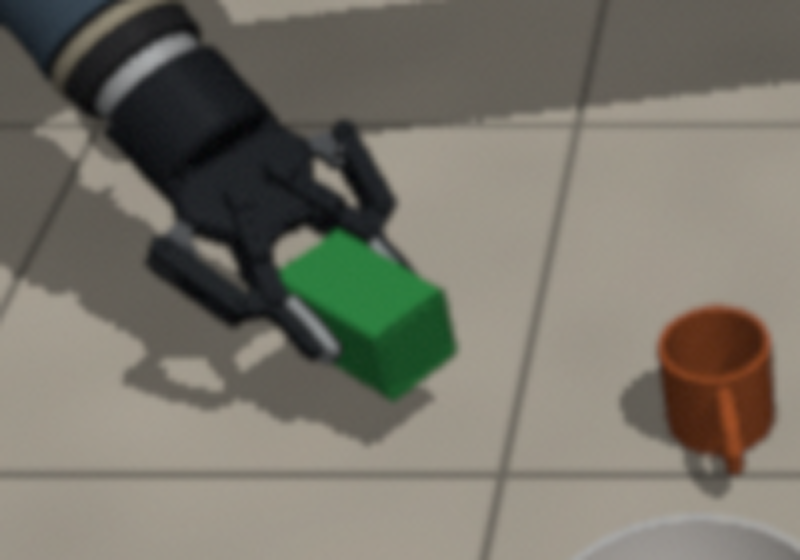

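The tumbler is held horizontally, base towards +t and mouth towards the arm. Lowering onto the counter.

To row units: -0.0314 m / 0.8 = -0.0393, 0.02 m / 0.8 = 0.025, 0.02 rad / 2 = 0.01.

```bash
echo '[{"trans": [-0.02,0.0013,0.0125],"rot": [0,0.0065,-0.003]},{"trans": [-0.0393,0.0013,0.025],"rot": [-0.001,0.01,-0.005]},{"trans": [-0.0393,0.0013,0.025],"rot": [-0.001,0.01,-0.005]}]' | python3 inch.py; python3 to.py .49 -.36 .028 .938 .98|head -1;echo '[{"trans": [-0.0025,0,0.0019]},{"trans": [-0.005,0,0.0038]},{"trans": [-0.005,0,0.0038]}]' | python3 inch.py; python3 to.py .49 -.36 .026 .938 .98
```

```text
time_s: 5.1
eef_pos: [0.4886, -0.3621, 0.0333]
tool_rot: [-2.191, -1.11, -1.157]
wrist_force: [-0.2, -0.1, -1.3]
gripper_width: 0.586
grasp_force: 31.7
shift [-0.003  -0.0001  0.0021] turn [-0.0012  0.0077 -0.001 ] tool axes in world
time_s: 5.4
eef_pos: [0.489, -0.3623, 0.0291]
tool_rot: [-2.191, -1.11, -1.158]
wrist_force: [0.9, 0.1, -0.7]
gripper_width: 0.583
grasp_force: 31.7
shift [-0.0012 -0.0006  0.0008] turn [-0.0003  0.0075 -0.0005] tool axes in world
 [[ 0.3335  0.8064  0.4884]
 [ 0.4539 -0.5914  0.6665]
 [ 0.8263 -0.0006 -0.5632]] [ 0.489  -0.3623  0.0291] [-1.006   0.837   0.0378  1.2631  0.8778  0.9636] 5.4
```

To row units: -0.0017 m / 0.8 = -0.0021, 0.0011 m / 0.8 = 0.0014.

```bash
echo '[{"trans": [-0.001,0,0.0008]},{"trans": [-0.0021,0,0.0014]},{"trans": [-0.0021,0,0.0014]}]' | python3 inch.py|sed -n 2,4p;echo '[{"trans": [-0.001,0,0.0008]},{"trans": [-0.0021,0,0.0014]},{"trans": [-0.0021,0,0.0014]}]' | python3 inch.py|sed -n 2,4p
```

```text
eef_pos: [0.489, -0.3625, 0.0278]
tool_rot: [-2.191, -1.108, -1.16]
wrist_force: [-1.5, -0.6, 5.5]
eef_pos: [0.4893, -0.3627, 0.0272]
tool_rot: [-2.191, -1.107, -1.162]
wrist_force: [-3.3, -1.3, 17.6]
```

Contact with the counter. Release and back off.

To row units: 0.15 m / 0.8 = 0.1875, -0.12 m / 0.8 = -0.15.

```bash
echo '[{},{},{},{},{},{}]' | python3 inch.py 1.0; echo '[{"trans": [0.025,0,-0.0375]},{"trans": [0.05,0,-0.075]},{"trans": [0.075,0,-0.125]},{"trans": [0.125,0,-0.15]},{"trans": [0.1875,0,-0.15]},{"trans": [0.1875,0,-0.15]}]' | python3 inch.py; python3 to.py .5 -.34 .22 .938 -.6
```

```text
time_s: 6.6
eef_pos: [0.4887, -0.3623, 0.0244]
tool_rot: [-2.191, -1.109, -1.158]
wrist_force: [-0.1, 0.6, -0.6]
gripper_width: 1.001
grasp_force: 0.0
time_s: 7.2
eef_pos: [0.482, -0.3737, 0.2218]
tool_rot: [-2.193, -1.116, -1.162]
wrist_force: [0.4, -0.3, -0.5]
gripper_width: 1.003
grasp_force: 0.0
shift [ 0.0229 -0.0054  0.0323] turn [ 0.0065 -1.5713  0.0018] tool axes in world
 [[ 0.3294  0.8067  0.4907]
 [ 0.4581 -0.5909  0.664 ]
 [ 0.8256  0.0061 -0.5642]] [ 0.482  -0.3737  0.2218] [-1.0245  0.6684  0.2438  1.6519  0.8699  0.9364] 7.2
```

To row units: 0.03 m / 0.8 = 0.0375, -0.005 m / 0.8 = -0.0063, -1.75 rad / 2 = -0.875.

```bash
python3 to.py .552 -.275 .2 .938 -.785|head -1; echo '[{"trans": [0.0375,-0.0063,0.0375],"rot": [0,-0.875,0]},{"trans": [0.0375,-0.0063,0.0375],"rot": [0,-0.875,0]},{"trans": [0.0375,-0.0063,0.0375],"rot": [0,-0.875,0]},{"trans": [0.0375,-0.0063,0.0375],"rot": [0,-0.875,0]},{"trans": [0.0375,-0.0063,0.0375],"rot": [0,-0.875,0]},{"trans": [0.0375,-0.0063,0.0375],"rot": [0,-0.875,0]},{"trans": [0.0375,-0.0063,0.0375],"rot": [0,-0.875,0]},{"trans": [0.0375,-0.0063,0.0375],"rot": [0,-0.875,0]},{"trans": [0.0375,-0.0063,0.0375],"rot": [0,-0.875,0]},{"trans": [0.0375,-0.0063,0.0375],"rot": [0,-0.875,0]}]' | python3 inch.py; python3 to.py .552 -.275 .119 .938 -.785
```

```text
shift [ 0.0532 -0.002   0.1128] turn [ 0.0069 -1.7563  0.0013] tool axes in world
time_s: 8.2
eef_pos: [0.5013, -0.3377, 0.2248]
tool_rot: [2.515, 1.275, -0.686]
wrist_force: [-0.1, -0.1, 0.9]
gripper_width: 0.998
grasp_force: 0.0
shift [0.1239 0.0038 0.0473] turn [ 0.0015 -0.2522  0.0001] tool axes in world
 [[ 0.5092  0.807  -0.2992]
 [ 0.6948 -0.5906 -0.4105]
 [-0.508   0.0011 -0.8614]] [ 0.5013 -0.3377  0.2248] [-0.3601  0.4776  0.1699  1.419  -0.5116  1.8836] 8.2
```

To row units: 0.124 m / 0.8 = 0.155, 0.09 m / 0.8 = 0.1125, -0.252 rad / 2 = -0.126.

```bash
echo '[{"trans": [0.0625,0.0025,0],"rot": [0,-0.05,0]},{"trans": [0.1125,0.0038,0.0125],"rot": [0,-0.1,0]},{"trans": [0.155,0.005,0.0375],"rot": [0,-0.126,0]},{"trans": [0.155,0.005,0.0588],"rot": [0,-0.126,0]},{"trans": [0.155,0.005,0.0588],"rot": [0,-0.126,0]}]' | python3 inch.py; python3 to.py .552 -.275 .119 .938 -.785; python3 look.py wrist w2.png; python3 look.py top t2.png
python3 - <<'E'
import cv2,numpy as np
from geo import plane
for f in('w2','t2'):
    h=cv2.cvtColor(cv2.imread(f'pics/{f}.png'),cv2.COLOR_BGR2HSV);k=cv2.inRange(h,(45,100,30),(80,255,255));cs,_=cv2.findContours(k,0,2)
    for q in cs:
        if cv2.contourArea(q)>80: print(f,cv2.boundingRect(q),cv2.approxPolyDP(q,3,True)[:,0].tolist())
E
```

```text
time_s: 8.7
eef_pos: [0.5523, -0.2718, 0.1171]
tool_rot: [2.341, 1.193, -0.971]
wrist_force: [-0.1, -0.5, 0.5]
gripper_width: 1.0
grasp_force: 0.0
shift [-0.0033  0.0016 -0.0025] turn [-0.0045 -0.003   0.0063] tool axes in world
 [[ 0.4145  0.8071 -0.4204]
 [ 0.5758 -0.5903 -0.5656]
 [-0.7047 -0.0077 -0.7095]] [ 0.5523 -0.2718  0.1171] [-0.1634  0.7319  0.211   1.477  -0.677   2.1881] 8.7
w2 (252, 158, 69, 95) [[256, 159], [252, 214], [260, 250], [308, 252], [320, 213], [317, 160]]
t2 (386, 237, 46, 39) [[398, 237], [386, 254], [419, 275], [431, 258]]
t2 (550, 108, 10, 20) [[557, 108], [550, 119], [559, 127]]
t2 (536, 80, 23, 20) [[542, 81], [536, 95], [552, 98], [557, 84]]
```

View pics/w2.png

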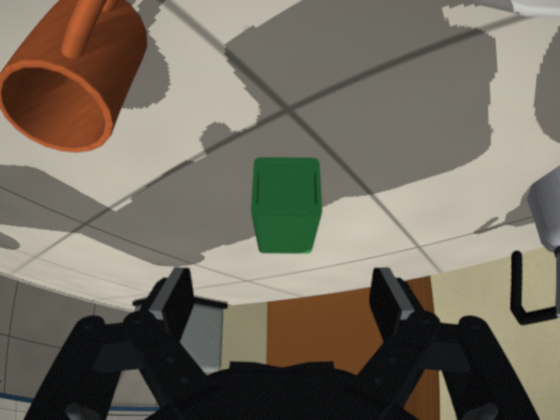

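The wrist view shows the tumbler lying with its base towards the tool, centred at about column 286, which is 5 px right of the axis. I'll cross-check with the top view.

Run:
```python
from geo import *
g=plane('top',[(398,237),(386,254),(419,275),(431,258)],.05);print(g,g.mean(0))
d=g[1]-g[2];print('axis',np.arctan2(d[1],d[0]),np.linalg.norm(d))
c=robot.camera_info('wrist');C=-c['R'].T@c['t']
from scipy.spatial.transform import Rotation as Ro
def ray(u,z):
    v=(np.array(u)-c['K'][:2,2])/c['K'][0,0];r=np.hypot(*v);d=c['R'].T@np.r_[v/r*np.sin(r),np.cos(r)];return C+d*(z-C[2])/d[2]
for u,z in(((254.,213),.05),((319,213),.05),((260,250),.05),((308,252),.05),((256,159),.0),((317,160),0.)): print(u,ray(u,z))
```

```text
[[ 0.5373 -0.3245  0.05  ]
 [ 0.499  -0.2978  0.05  ]
 [ 0.4551 -0.3702  0.05  ]
 [ 0.4929 -0.397   0.05  ]] [ 0.4961 -0.3474  0.05  ]
axis 1.0257500464115015 0.08467642482071465
(254.0, 213) [ 0.4999 -0.3117  0.05  ]
(319, 213) [ 0.5369 -0.3386  0.05  ]
(260, 250) [ 0.4528 -0.3749  0.05  ]
(308, 252) [ 0.4857 -0.4059  0.05  ]
(256, 159) [ 0.496  -0.3153  0.    ]
(317, 160) [ 0.5344 -0.3449  0.    ]
```

The manual's scale: shifts go in shares of 0.8 m and turns go in shares of 2 rad. Converting my numbers, 0.126 m / 0.8 = 0.1575, -0.003 m / 0.8 = -0.0038.

```bash
python3 to.py .497 -.350 .028 .938 -.785|head -1; echo '[{"trans": [-0.0038,0.0025,0.05]},{"trans": [-0.0038,0.0025,0.1]},{"trans": [-0.0038,0.0025,0.1375]},{"trans": [-0.0025,0.0025,0.1575]},{"trans": [-0.0025,0.0025,0.1575]}]' | python3 inch.py; python3 to.py .497 -.350 .028 .938 -.785
```

```text
shift [-0.0023  0.0005  0.1302] turn [-0.0017 -0.0056  0.001 ] tool axes in world
time_s: 9.3
eef_pos: [0.5001, -0.348, 0.0335]
tool_rot: [2.346, 1.184, -0.963]
wrist_force: [0.3, 0.3, -0.0]
gripper_width: 1.002
grasp_force: 0.0
shift [ 0.0015 -0.0013  0.0033] turn [-0.0031 -0.0062 -0.002 ] tool axes in world
 [[ 0.4225  0.8043 -0.4179]
 [ 0.5728 -0.5943 -0.5646]
 [-0.7024 -0.0008 -0.7118]] [ 0.5001 -0.348   0.0335] [-0.2937  0.7348 -0.0154  1.1414 -0.7227  2.0353] 9.3
```

To row units: 0.003 m / 0.8 = 0.0038, 0.0015 m / 0.8 = 0.0019.

```bash
echo '[{"trans": [0.0019,0,0.0038]},{"trans": [0.0019,0,0.0038]},{"trans": [0.0019,0,0.0038]},{"trans": [0.0019,0,0.0038]},{"trans": [0.0019,0,0.0038]},{"trans": [0.0019,0,0.0038]},{"trans": [0.0019,0,0.0038]},{"trans": [0.0019,0,0.0038]}]' | python3 inch.py 0.0 35; echo '[{"trans": [-0.0375,0,-0.0375]},{"trans": [-0.075,0,-0.075]},{"trans": [-0.125,0,-0.125]},{"trans": [-0.1625,0,-0.1625]},{"trans": [-0.175,0,-0.175]},{"trans": [-0.175,0,-0.175]}]' | python3 inch.py; python3 to.py .44 .01 .25 1.66 .785
```

```text
time_s: 10.1
eef_pos: [0.502, -0.347, 0.0308]
tool_rot: [2.341, 1.188, -0.961]
wrist_force: [0.1, 2.7, 8.2]
gripper_width: 0.582
grasp_force: 22.9
time_s: 10.7
eef_pos: [0.5018, -0.3483, 0.2304]
tool_rot: [2.342, 1.185, -0.956]
wrist_force: [-0.2, 0.2, -2.2]
gripper_width: 0.585
grasp_force: 24.5
shift [ 0.1629 -0.2601 -0.1921] turn [ 0.0074  1.4894 -0.7975] tool axes in world
 [[ 0.4236  0.8066 -0.4122]
 [ 0.5734 -0.591  -0.5674]
 [-0.7012  0.004  -0.7129]] [ 0.5018 -0.3483  0.2304] [-0.2928  0.5693  0.2211  1.5357 -0.7237  2.0313] 10.7
```

To row units: -0.26 m / 0.8 = -0.325, -0.19 m / 0.8 = -0.2375, 1.489 rad / 2 = 0.7445.

```bash
echo '[{"trans": [0,0,-0.0375],"rot": [0,0.2,0]},{"trans": [0.025,-0.0375,-0.125],"rot": [0,0.25,-0.05]},{"trans": [0.2,-0.325,-0.2375],"rot": [0.0035,0.7445,-0.3988]},{"trans": [0.2,-0.325,-0.2375],"rot": [0.0035,0.7445,-0.3988]},{"trans": [0.2,-0.325,-0.2375],"rot": [0.0035,0.7445,-0.3988]},{"trans": [0.2,-0.325,-0.2375],"rot": [0.0035,0.7445,-0.3988]},{"trans": [0.2,-0.325,-0.2375],"rot": [0.0035,0.7445,-0.3988]},{"trans": [0.2,-0.325,-0.2375],"rot": [0.0035,0.7445,-0.3988]},{"trans": [0.2,-0.325,-0.2375],"rot": [0.0035,0.7445,-0.3988]},{"trans": [0.2,-0.325,-0.2375],"rot": [0.0035,0.7445,-0.3988]}]' | python3 inch.py; python3 to.py .453 .083 .24 1.6 .785
```

```text
time_s: 11.7
eef_pos: [0.4362, 0.0069, 0.2505]
tool_rot: [-1.871, -1.837, -0.522]
wrist_force: [-0.4, 0.0, -2.4]
gripper_width: 0.583
grasp_force: 25.0
shift [0.0566 0.0174 0.0482] turn [-0.0294  0.1777 -0.0616] tool axes in world
 [[ 0.0347  0.9981 -0.0514]
 [ 0.8218  0.0008  0.5698]
 [ 0.5688 -0.062  -0.8202]] [0.4362 0.0069 0.2505] [-0.3319  0.2484 -0.1546  1.446   0.5492  1.1787] 11.7
```

To row units: 0.0566 m / 0.8 = 0.0708, 0.048 m / 0.8 = 0.06, 0.178 rad / 2 = 0.089.

```bash
echo '[{"trans": [0.025,0.0075,0.0188],"rot": [-0.005,0.045,-0.015]},{"trans": [0.05,0.015,0.0375],"rot": [-0.01,0.07,-0.0225]},{"trans": [0.0708,0.0218,0.06],"rot": [-0.015,0.089,-0.031]},{"trans": [0.0708,0.0218,0.06],"rot": [-0.015,0.089,-0.031]},{"trans": [0.0708,0.0218,0.06],"rot": [-0.015,0.089,-0.031]},{"trans": [0.0708,0.0218,0.06],"rot": [-0.015,0.089,-0.031]}]' | python3 inch.py; python3 to.py .453 .083 .24 1.6 .785; python3 look.py scene s3.png; python3 look.py top t3.png
python3 - <<'E'
import cv2,numpy as np
for f in('s3','t3'):
    i=cv2.imread(f'pics/{f}.png');h=cv2.cvtColor(i,cv2.COLOR_BGR2HSV);k=cv2.inRange(h,(45,100,30),(80,255,255));cs,_=cv2.findContours(k,0,2)
    for q in cs:
        if cv2.contourArea(q)>80: print(f,cv2.boundingRect(q),cv2.approxPolyDP(q,2.5,True)[:,0].tolist())
s=cv2.imread('pics/s3.png');t=cv2.imread('pics/t3.png')
cv2.imwrite('pics/c3.png',np.hstack([cv2.resize(s[90:250,310:430],(375,500),interpolation=2),cv2.resize(t[170:330,130:266],(425,500),interpolation=2)]))
E
```

```text
time_s: 12.3
eef_pos: [0.4543, 0.0783, 0.2416]
tool_rot: [-1.74, -1.78, -0.711]
wrist_force: [-0.9, 0.3, -1.0]
gripper_width: 0.581
grasp_force: 25.0
shift [ 0.0022 -0.0012  0.0015] turn [ 0.0012  0.0056 -0.0058] tool axes in world
 [[-0.015   0.9997 -0.0193]
 [ 0.7112  0.0243  0.7026]
 [ 0.7029 -0.0032 -0.7113]] [0.4543 0.0783 0.2416] [-0.259   0.2718 -0.23    1.3413  0.7399  1.1827] 12.3
s3 (345, 77, 31, 48) [[347, 77], [351, 90], [369, 106], [361, 116], [350, 106], [346, 108], [347, 124], [369, 124], [375, 91], [372, 79]]
t3 (172, 259, 32, 31) [[174, 260], [172, 288], [199, 289], [203, 274], [200, 261]]
t3 (550, 108, 10, 19) [[557, 108], [550, 119], [559, 126]]
t3 (536, 80, 23, 20) [[544, 80], [536, 92], [549, 99], [556, 94], [558, 86], [552, 80]]
```

View pics/c3.png

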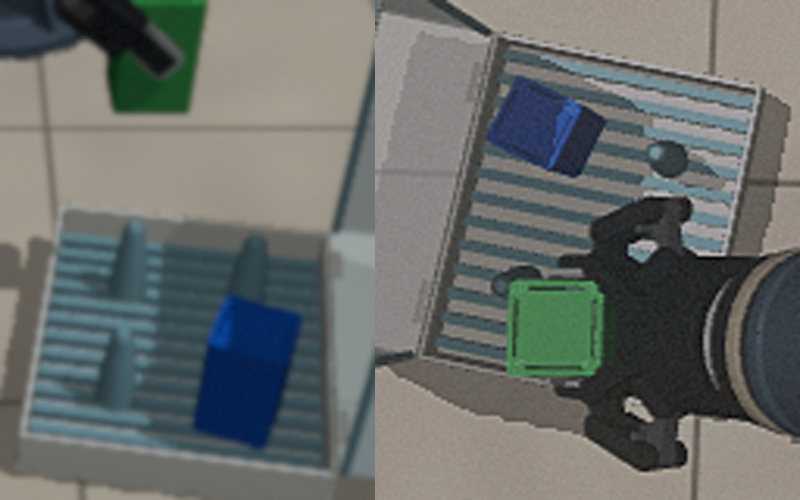

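The tumbler is inverted in the grip, with its base centre at about (187.6, 274.8) in the top view and (361, 84) in the scene view. I'll measure its axis against peg_1.

Run:
```python
from geo import *
B=tri([(187.6,274.8)],[(361,84.3)]);print(B)
for z in(.265,.27,.275): q=plane('top',[(172.6,259.6),(202.6,259.6),(202.6,290),(172.6,290)],z);print(z,q.mean(0),np.linalg.norm(q[1]-q[0]),np.linalg.norm(q[2]-q[1]))
print('mouth bottom front edge',tri([(187.6,274.8)],[(358,124)]),plane('scene',[(347,124),(369,124),(351,90),(375,91)],.19))
print('scene base edge',plane('scene',[(347,124),(369,124)],.195),plane('scene',[(347,77),(372,79),(375,91)],.272))
```

```text
[[0.4554 0.0834 0.2735]]
0.265 [0.455  0.0853 0.265 ] 0.04987151874391089 0.04971906850574982
0.27 [0.4553 0.0841 0.27  ] 0.049489635138526576 0.049338352264986826
0.275 [0.4556 0.0829 0.275 ] 0.04910775153314234 0.04895763602422383
mouth bottom front edge [[0.4493 0.096  0.1799]] [[0.4659 0.0636 0.19  ]
 [0.4659 0.1079 0.19  ]
 [0.3365 0.0845 0.19  ]
 [0.3408 0.1369 0.19  ]]
scene base edge [[0.473  0.0625 0.195 ]
 [0.4731 0.1063 0.195 ]] [[0.4253 0.0598 0.272 ]
 [0.4331 0.1075 0.272 ]
 [0.4769 0.1073 0.272 ]]
```

To row units: 0.073 m / 0.8 = 0.0913, -0.0685 m / 0.8 = -0.0856.

```bash
echo '[{"trans": [-0.025,0.0013,0.0275]},{"trans": [-0.0538,0.0013,0.0588]},{"trans": [-0.0775,0.0013,0.0825]},{"trans": [-0.0856,0.0013,0.0913]},{"trans": [-0.0856,0.0013,0.0913]},{"trans": [-0.0856,0.0013,0.0913]}]' | python3 inch.py; python3 to.py .456 .083 .139 1.6 .785; python3 look.py top t4.png; python3 look.py scene s4.png
python3 - <<'E'
import cv2,numpy as np
from geo import plane
for f in('s4','t4'):
    i=cv2.imread(f'pics/{f}.png');h=cv2.cvtColor(i,cv2.COLOR_BGR2HSV);k=cv2.inRange(h,(45,100,30),(80,255,255));cs,_=cv2.findContours(k,0,2)
    q=max(cs,key=cv2.contourArea);print(f,cv2.boundingRect(q),cv2.minAreaRect(q),cv2.approxPolyDP(q,2.5,True)[:,0].tolist())
    if f=='t4':print(plane('top',[cv2.minAreaRect(q)[0]],.171))
E
```

```text
time_s: 13.0
eef_pos: [0.4557, 0.081, 0.1428]
tool_rot: [-1.74, -1.781, -0.714]
wrist_force: [0.4, -0.6, -0.3]
gripper_width: 0.58
grasp_force: 25.0
shift [-0.0013  0.0004  0.0011] turn [ 0.0029  0.0049 -0.0048] tool axes in world
 [[-0.0159  0.9997 -0.0177]
 [ 0.7107  0.0238  0.7031]
 [ 0.7033 -0.0014 -0.7109]] [0.4557 0.081  0.1428] [-0.2532  0.3652 -0.3808  1.0902  0.7427  1.1905] 13.0
s4 (343, 120, 28, 46) ((356.5, 142.5), (45.0, 27.0), 90.0) [[344, 120], [347, 133], [365, 148], [358, 156], [345, 149], [344, 163], [365, 163], [370, 134], [367, 122]]
t4 (186, 258, 29, 27) ((200.0, 271.0), (26.0, 28.0), 90.0) [[188, 258], [186, 282], [208, 284], [212, 280], [214, 264], [208, 258]]
[[0.4568 0.0854 0.171 ]]
```

Aligned at about (0.456, 0.086), against peg_1 at (0.456, 0.086). Lowering over the peg.

To row units: 0.045 m / 0.8 = 0.0563, 0.032 m / 0.8 = 0.04.

```bash
echo '[{"trans": [-0.0131,0,0.0134]},{"trans": [-0.0263,0,0.0266]},{"trans": [-0.0394,0,0.04]},{"trans": [-0.0488,0,0.0494]},{"trans": [-0.055,0,0.0563]},{"trans": [-0.055,0,0.0563]},{"trans": [-0.055,0,0.0563]}]' | python3 inch.py; python3 to.py .456 .083 .068 1.6 .785|head -1
```

```text
time_s: 13.8
eef_pos: [0.4552, 0.0816, 0.0793]
tool_rot: [-1.739, -1.78, -0.713]
wrist_force: [-0.7, 0.7, -1.1]
gripper_width: 0.581
grasp_force: 25.0
shift [-0.007   0.0009  0.006 ] turn [ 0.0022  0.0048 -0.0051] tool axes in world
```

To row units: -0.004 m / 0.8 = -0.005, -0.002 m / 0.8 = -0.0025.

```bash
echo '[{"trans": [-0.0025,0,0.0025]},{"trans": [-0.005,0,0.005]},{"trans": [-0.005,0,0.005]}]' | python3 inch.py|sed -n 2,4p;  echo '[{"trans": [-0.0013,0,0.0013]},{"trans": [-0.0025,0,0.0025]},{"trans": [-0.0025,0,0.0025]}]' | python3 inch.py|sed -n 2,4p
```

```text
eef_pos: [0.4549, 0.0816, 0.0731]
tool_rot: [-1.739, -1.78, -0.712]
wrist_force: [0.0, 0.6, -1.2]
eef_pos: [0.455, 0.0816, 0.0704]
tool_rot: [-1.739, -1.78, -0.713]
wrist_force: [-0.8, -0.2, -1.2]
```

To row units: -0.0015 m / 0.8 = -0.0019, -0.001 m / 0.8 = -0.0013.

```bash
echo '[{"trans": [-0.0013,0,0.0013]},{"trans": [-0.0019,0,0.0019]},{"trans": [-0.0019,0,0.0019]}]' | python3 inch.py|sed -n 2,4p
```

```text
eef_pos: [0.4551, 0.0818, 0.0701]
tool_rot: [-1.739, -1.778, -0.716]
wrist_force: [-5.4, -8.5, 20.4]
```

The rim is on the grid: 20 N contact, with the height as expected. Release and retreat along the tool.

To row units: -0.0007 m / 0.8 = -0.0009.

```bash
echo '[{"trans": [0.0009,0,-0.0009]},{"trans": [0.0009,0,-0.0009]},{"trans": [0.0009,0,-0.0009]},{"trans": [0.0009,0,-0.0009]},{"trans": [0.0009,0,-0.0009]},{"trans": [0.0009,0,-0.0009]}]' | python3 inch.py 1.0; echo '[{"trans": [0,0,-0.0375]},{"trans": [0,0,-0.0875]},{"trans": [0,0,-0.1375]},{"trans": [0,0,-0.1875]},{"trans": [0.125,0,-0.25]},{"trans": [0.1875,0,-0.25]},{"trans": [0.25,0,-0.25]},{"trans": [0.25,0,-0.25]}]' | python3 inch.py; python3 look.py top t5.png; python3 look.py scene s5.png
python3 - <<'E'
import cv2,numpy as np
from geo import plane
for f,z in(('s5',.1),('t5',.1)):
    i=cv2.imread(f'pics/{f}.png');h=cv2.cvtColor(i,cv2.COLOR_BGR2HSV);k=cv2.inRange(h,(45,100,30),(80,255,255));cs,_=cv2.findContours(k,0,2)
    q=max(cs,key=cv2.contourArea);print(f,cv2.boundingRect(q),cv2.approxPolyDP(q,2.5,True)[:,0].tolist())
s=cv2.imread('pics/s5.png');t=cv2.imread('pics/t5.png')
cv2.imwrite('pics/c5.png',np.hstack([cv2.resize(s[60:260,310:510],(400,400),interpolation=2),cv2.resize(t[140:310,30:270],(400,283),interpolation=2)[:].copy() if 0 else cv2.resize(t[130:330,40:240],(400,400),interpolation=2)]))
E
```

```text
time_s: 15.3
eef_pos: [0.4549, 0.0816, 0.0692]
tool_rot: [-1.739, -1.78, -0.712]
wrist_force: [0.1, 0.2, 0.1]
gripper_width: 1.002
grasp_force: 0.0
time_s: 16.1
eef_pos: [0.4555, 0.0791, 0.3474]
tool_rot: [-1.74, -1.779, -0.713]
wrist_force: [1.3, 0.7, 0.6]
gripper_width: 0.998
grasp_force: 0.0
s5 (339, 149, 28, 41) [[343, 149], [340, 186], [342, 189], [360, 189], [366, 162], [363, 150]]
t5 (536, 80, 23, 20) [[542, 81], [536, 88], [536, 95], [552, 98], [558, 90], [557, 84], [552, 80]]
```

View pics/c5.png

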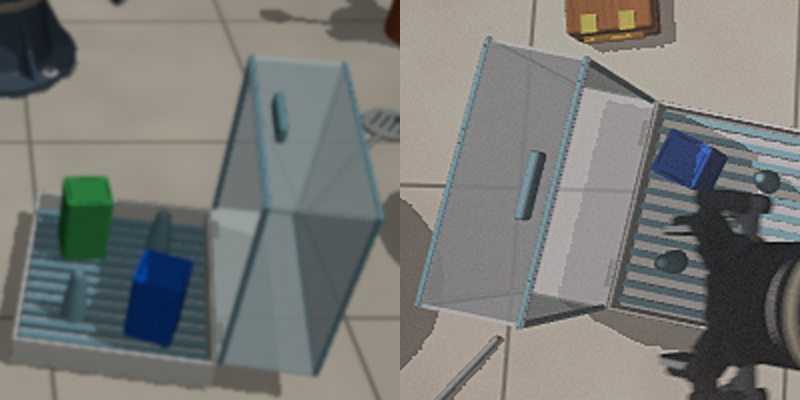

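Green stands inverted on peg_1 and blue is undisturbed. The open cover's outer panel faces +y. Next I go over the cover, behind the panel, with the fingers shut.

```bash
python3 to.py .54 .40 .36 1.9 -.785; python3 to.py .5 .25 .38 1.75 0 |head -1
```

```text
shift [0.2346 0.0919 0.2165] turn [ 0.0049 -1.5506 -0.3359] tool axes in world
 [[-0.0224  0.9996 -0.0147]
 [ 0.711   0.0263  0.7027]
 [ 0.7029  0.0053 -0.7113]] [0.4559 0.0806 0.3508] [-0.2541  0.2115 -0.022   1.5996  0.743   1.1855] 16.2
shift [0.1421 0.0487 0.0955] turn [ 0.0646 -0.7775 -0.143 ] tool axes in world
```

To row units: 0.235 m / 0.8 = 0.2938, 0.2165 m / 0.8 = 0.2706, -1.55 rad / 2 = -0.775.

```bash
echo '[{"trans": [0.125,0.0375,0.05],"rot": [0.015,-0.2,-0.035]},{"trans": [0.125,0.0375,0.05],"rot": [0.015,-0.2,-0.035]},{"trans": [0.1775,0.0613,0.1188],"rot": [0.03,-0.3885,-0.0715]},{"trans": [0.1775,0.0613,0.1188],"rot": [0.03,-0.3885,-0.0715]},{"trans": [0.1775,0.0613,0.1188],"rot": [0.03,-0.3885,-0.0715]},{"trans": [0.2938,0.115,0.2706],"rot": [0.0025,-0.775,-0.168]},{"trans": [0.2938,0.115,0.2706],"rot": [0.0025,-0.775,-0.168]},{"trans": [0.2938,0.115,0.2706],"rot": [0.0025,-0.775,-0.168]},{"trans": [0.2938,0.115,0.2706],"rot": [0.0025,-0.775,-0.168]},{"trans": [0.2938,0.115,0.2706],"rot": [0.0025,-0.775,-0.168]}]' | python3 inch.py 0.0; python3 to.py .54 .40 .36 1.9 -.785
```

```text
time_s: 17.2
eef_pos: [0.54, 0.4026, 0.3544]
tool_rot: [1.524, 2.075, -0.507]
wrist_force: [-0.2, -0.7, -0.9]
gripper_width: 0.0
grasp_force: 0.0
shift [-0.0049 -0.0008 -0.006 ] turn [-0.0147 -0.1402 -0.0199] tool axes in world
 [[-0.2386  0.954   0.1817]
 [ 0.7628  0.2999 -0.5729]
 [-0.601   0.0019 -0.7992]] [0.54   0.4026 0.3544] [ 0.8588  0.8328  1.1058  2.2193 -0.5373  2.2302] 17.2
```

To row units: 0.127 m / 0.8 = 0.1588, 0.1 m / 0.8 = 0.125, -0.14 rad / 2 = -0.07.

```bash
python3 to.py .552 .395 .208 1.9 -.785 | head -1;  echo '[{"trans": [0.0375,0,0.05]},{"trans": [0.075,0,0.1]},{"trans": [0.0875,0.0063,0.125],"rot": [0,-0.04,0]},{"trans": [0.1025,0.01,0.1588],"rot": [-0.0075,-0.07,-0.01]},{"trans": [0.1025,0.01,0.1588],"rot": [-0.0075,-0.07,-0.01]},{"trans": [0.1025,0.01,0.1588],"rot": [-0.0075,-0.07,-0.01]}]' | python3 inch.py; python3 to.py .552 .38 .208 1.9 -.785
```

```text
shift [0.0798 0.0089 0.1206] turn [-0.0147 -0.1402 -0.0199] tool axes in world
time_s: 17.8
eef_pos: [0.5509, 0.3928, 0.2059]
tool_rot: [1.427, 1.987, -0.585]
wrist_force: [-0.3, -0.7, 1.5]
gripper_width: 0.001
grasp_force: 0.0
shift [-0.0104 -0.003   0.0043] turn [-0.003  -0.007  -0.0031] tool axes in world
 [[-0.2273  0.9477  0.2241]
 [ 0.6751  0.3192 -0.6651]
 [-0.7018  0.0001 -0.7123]] [0.5509 0.3928 0.2059] [ 0.8742  0.8447  0.6732  1.8744 -0.6418  2.2807] 17.8
```

```bash
cat > arc.py <<'E'
import numpy as np,sys
from workcell import robot
from scipy.spatial.transform import Rotation as Ro
np.set_printoptions(precision=3,suppress=True)
s=robot.state();R=Ro.from_rotvec(s['tool_rot']).as_matrix();tip=s['eef_pos']+.022*R[:,2]
ex=np.array([np.cos(.163),-np.sin(.163),0]);ey=np.array([np.sin(.163),np.cos(.163),0]);D=np.array([.516,.119,0])
print('tip drainer',(tip-D)@ex,(tip-D)@ey,tip[2],s['wrist_force'])
for th in map(float,sys.argv[1:]):
    b=np.deg2rad(150.8)-th;w=D+ey*(.1+.1947*np.cos(b))+[0,0,.042+.1947*np.sin(b)]
    print(th,R.T@(w-tip))
E
python3 arc.py 1.75 1.62 1.5 1.38 1.26 1.14 1.02 .9
```

```text
tip drainer -0.0027982668021000992 0.26221655784416587 0.19024494218481958 [-0.339 -0.684  1.464]
1.75 [-0.027 -0.016  0.023]
1.62 [-0.05  -0.025  0.025]
1.5 [-0.071 -0.035  0.03 ]
1.38 [-0.09  -0.045  0.038]
1.26 [-0.109 -0.056  0.047]
1.14 [-0.126 -0.066  0.059]
1.02 [-0.141 -0.077  0.073]
0.9 [-0.154 -0.088  0.09 ]
```

To row units: -0.109 m / 0.8 = -0.1363, -0.09 m / 0.8 = -0.1125.

```bash
echo '[{"trans": [-0.0188,-0.01,0.0188]},{"trans": [-0.0338,-0.02,0.0288]},{"trans": [-0.0625,-0.0313,0.0313]},{"trans": [-0.0888,-0.0438,0.0375]},{"trans": [-0.1125,-0.0563,0.0475]},{"trans": [-0.1363,-0.07,0.0588]}]' | python3 inch.py; python3 arc.py 1.14 1.02 .9 .78 .66 .54 .42 .3 .2
```

```text
time_s: 18.4
eef_pos: [0.5339, 0.2703, 0.2525]
tool_rot: [1.432, 1.986, -0.574]
wrist_force: [1.0, 2.6, -0.8]
gripper_width: 0.0
grasp_force: 1.2
tip drainer 0.0004238913924562855 0.13862817749716738 0.2367722290352421 [ 1.     2.562 -0.762]
1.14 [-0.014 -0.011  0.015]
1.02 [-0.029 -0.022  0.029]
0.9 [-0.042 -0.033  0.045]
0.78 [-0.053 -0.044  0.062]
0.66 [-0.062 -0.054  0.081]
0.54 [-0.068 -0.064  0.102]
0.42 [-0.071 -0.073  0.123]
0.3 [-0.072 -0.082  0.145]
0.2 [-0.071 -0.088  0.163]
```

The cover is moving, at about 2.6 N. Continue the arc.

To row units: 0.102 m / 0.8 = 0.1275, 0.081 m / 0.8 = 0.1013.

```bash
echo '[{"trans": [-0.0175,-0.0138,0.0188]},{"trans": [-0.0363,-0.0275,0.0363]},{"trans": [-0.0525,-0.0413,0.0563]},{"trans": [-0.0663,-0.055,0.0775]},{"trans": [-0.0775,-0.0675,0.1013]},{"trans": [-0.085,-0.08,0.1275]}]' | python3 inch.py; python3 arc.py .42 .3 .2 .1 .05 0 -.03; python3 look.py scene s6.png; python3 -c "
import cv2;i=cv2.imread('pics/s6.png')[30:270,260:540];cv2.imwrite('pics/s6c.png',cv2.resize(i,(700,600),interpolation=2))"
```

```text
time_s: 19.0
eef_pos: [0.512, 0.1358, 0.2274]
tool_rot: [1.431, 1.984, -0.574]
wrist_force: [-1.0, 1.5, 1.8]
gripper_width: 0.001
grasp_force: 0.9
tip drainer 0.0006144530451121399 0.0024101839752542296 0.21168781355813637 [-1.013  1.496  1.844]
0.42 [-0.002 -0.009  0.021]
0.3 [-0.003 -0.018  0.043]
0.2 [-0.002 -0.024  0.061]
0.1 [ 0.002 -0.03   0.08 ]
0.05 [ 0.004 -0.033  0.089]
0.0 [ 0.007 -0.035  0.098]
-0.03 [ 0.008 -0.036  0.103]
```

View pics/s6c.png

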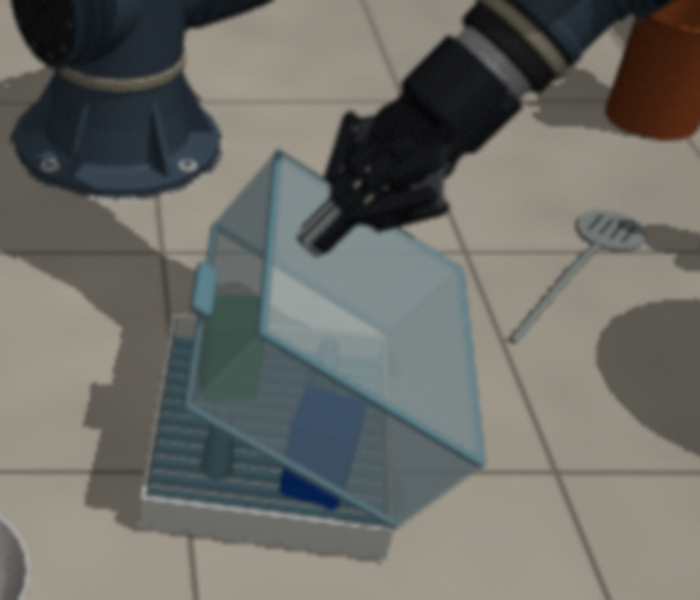

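The cover is about half shut, with the fingertips on its panel and both tumblers standing clear inside. Finish slowly.

To row units: 0.089 m / 0.8 = 0.1113, 0.08 m / 0.8 = 0.1.

```bash
echo '[{"trans": [-0.0025,-0.0113,0.0263]},{"trans": [-0.0038,-0.0225,0.0538]},{"trans": [-0.0025,-0.03,0.0763]},{"trans": [0,-0.035,0.09]},{"trans": [0.0025,-0.0375,0.1]},{"trans": [0.005,-0.0413,0.1113]},{"trans": [0.005,-0.0413,0.1113]}]' | python3 inch.py; python3 arc.py .05 0 -.03 -.06
```

```text
time_s: 19.75
eef_pos: [0.4994, 0.069, 0.1587]
tool_rot: [1.429, 1.985, -0.581]
wrist_force: [-0.9, -0.0, -0.9]
gripper_width: 0.002
grasp_force: 0.0
tip drainer -0.0009605845963917967 -0.06565734914068307 0.14303975667084817 [-0.932 -0.014 -0.883]
0.05 [-0.002  0.001 -0.002]
0.0 [ 0.001 -0.001  0.007]
-0.03 [ 0.003 -0.003  0.013]
-0.06 [ 0.005 -0.004  0.018]
```

To row units: 0.007 m / 0.8 = 0.0088, 0.003 m / 0.8 = 0.0038.

```bash
echo '[{"trans": [0.0006,0,0.0038]},{"trans": [0.0013,-0.0013,0.0088]},{"trans": [0.0013,-0.0013,0.0088]}]' | python3 inch.py|sed -n 2,4p; python3 arc.py -.03|head -1; echo '[{"trans": [0.0013,0,0.0025]},{"trans": [0.0025,0,0.005]},{"trans": [0.0025,0,0.005]}]' | python3 inch.py|sed -n 2,4p;  python3 arc.py -.03|head -1
```

```text
eef_pos: [0.5026, 0.0657, 0.1577]
tool_rot: [1.423, 1.978, -0.575]
wrist_force: [-4.8, 4.3, 35.0]
tip drainer 0.0028585161566918155 -0.06842671017579172 0.14211397530820322 [-4.755  4.28  34.965]
eef_pos: [0.5031, 0.0652, 0.157]
tool_rot: [1.42, 1.977, -0.572]
wrist_force: [-26.1, 23.2, 76.5]
tip drainer 0.003554326674243775 -0.0687717278771331 0.14143298650456504 [-26.092  23.15   76.519]
```

Firm stop at about 35 N and above: the cover is shut against the rim. Back off and check.

To row units: -0.15 m / 0.8 = -0.1875, -0.1 m / 0.8 = -0.125.

```bash
echo '[{"trans": [-0.0063,0,-0.0125]},{"trans": [-0.025,0,-0.0625]},{"trans": [-0.0375,0,-0.125]},{"trans": [-0.0375,0,-0.1875]},{"trans": [-0.0375,0,-0.1875]},{"trans": [-0.0375,0,-0.1875]},{"trans": [-0.0375,0,-0.1875]}]' | python3 inch.py|sed -n 1,4p; python3 look.py scene s7.png;python3 look.py top t7.png; python3 -c "
import cv2,numpy as np;i=cv2.imread('pics/s7.png')[100:270,100:440];t=cv2.imread('pics/t7.png')[120:320,110:390]
cv2.imwrite('pics/c7.png',np.vstack([cv2.resize(i,(600,300),interpolation=2),cv2.resize(t,(600,300))]))"
```

```text
time_s: 21.05
eef_pos: [0.4727, 0.1427, 0.2753]
tool_rot: [1.427, 1.986, -0.583]
wrist_force: [-0.4, -0.0, -0.0]
```

View pics/c7.png

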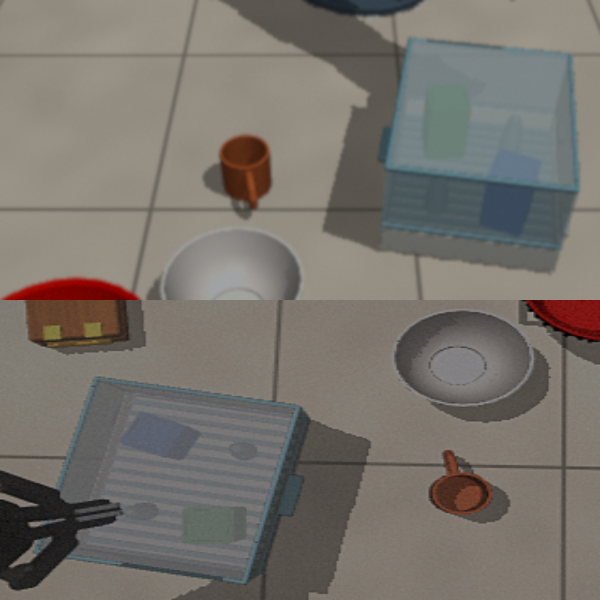

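The cover is shut flat on the rim. Green and blue stand on their pegs, the cup and bowl are undisturbed, and the gripper is clear. Handing in.

```bash
python3 -c "
from workcell import robot;print(robot.finish_job())"
```

```text
the job is handed in; nothing more can be done
None
```

The green tumbler is upside down on peg_1 with its rim on the grid, the cover is shut, and the blue tumbler, coffee cup and bowl look undisturbed in the last pictures; I handed the job in at about 21 s, and no verdict was printed.

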